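# Press a module onto the test fixture's probes and hold it there

## Task

Pick up the short module with a light grip (its thin housing is fragile), set it fully down in the test fixture's sprung nest with its plug through the gap in the nest's wall, and let go. Then press straight down on its lid until the black nest plate is flush with the pale aluminium frame round it, no deeper, and finish while still holding it pressed there; leave the long module, the swab tub and the nippers alone.

Things in the scene. Friction and masses are not known exactly. Their poses are not given: they have to be found in the camera images.
- module: short module: grey closed box 60 (x) x 44 (y) x 36 (z) mm, about 0.1 kg, flat lid; a black plug 18 mm wide, 12 mm tall, centred 18 mm up, sticks 10 mm out of its +x end. Origin: centre of the box's underside (plug not counted), z up; stands flat on the bench at the start. Grip it across y at mid-length. The housing bears 100 N (both fingers added, 50 N each)
- module_plug (a point): outer end of the short module's plug, 40 mm along +x from the module's origin and 18 mm up; its axes are the module's
- long_module: bystander, must stay where it is: the same kind of module but 90 mm long (too long for the nest). Origin at the centre of its underside, plug at +x
- fixture: test fixture, fixed to the bench: pale aluminium frame 150 (x) x 120 (y) mm, its flat upper face 30 mm above the bench, with an opening 96 x 76 mm in which the black nest plate floats on springs. Origin under the frame's centre, at bench height, z up
- nest_seat (a point): centre of the nest's pocket floor (the black plate's face), 40 mm above the bench at rest; moves with the plate; axes as the fixture's. Steel walls 8 mm high, 6 thick round a pocket 64 (x) x 48 (y) mm: full wall at -x; wall with a 28 mm gap at +x for the plug; long sides open for fingers over the middle 36 mm. The module sits on the floor, its +x (plug) along this +x
- nest (a joint): how far the nest plate is pressed down, m: 0 at rest (10 mm above the frame), 0.010 flush with the frame (a seated module's lid is then 66 mm above the bench), stop at 0.018. Sprung: a push on the seated module moves it from about 3 N (its weight alone does not), then 0.6 N per mm, about 9 N at flush; springs back when let go
- swab_tub: bystander, must stay: white round tub of swabs, 58 mm across, 76 mm tall, origin at the centre of its underside
- nippers2: bystander, must stay: nippers lying flat, 48 x 111 x 12 mm, origin at the centre of the underside
There are look-alikes about, which are no part of the job. What is shaped like the module but pink is not meant.

How it is judged:
On the way:
1. the short module sits on the floor of the nest's pocket, plug through the gap, let go, the nest up (horizontal distance between module and nest_seat below 0.005 m and z of module in the frame of nest_seat below 0.002 m and x of module_plug in the frame of nest_seat above 0.03 m and contact force between the fingers and module below 0.3 N and value of joint nest below 0.003 m), for 0.2 s.
At the end, for the whole second after the job is handed in: The short module is seated in the nest (within 5 mm, down on the pocket floor, plug through the gap), the robot's fingers press on it with at least 3 N, and the nest plate is held still within 3 mm of flush with the frame; the three bystanders are within 20 mm of where they stood (value of joint nest between 0.007 and 0.013 m and contact force between the fingers and module above 3 N and horizontal distance between module and nest_seat below 0.005 m and z of module in the frame of nest_seat below 0.003 m and x of module_plug in the frame of nest_seat above 0.03 m and linear speed of module below 0.01 m/s and distance of each of long_module, swab_tub, nippers2 from where it was at the start of the episode below 0.02 m); the arm keeps its last pose, push and grip.
It fails at once if the nest is driven more than 5 mm deeper than flush (value of joint nest above 0.015 m).
It fails at once if the short module is gripped or pressed with more than 100 N (contact force between the fingers and module above 100 N).
It fails at once if a bystander is shoved away (distance of any of long_module, swab_tub, nippers2 from where it was at the start of the episode above 0.03 m).
It also fails if it takes over 45 s, if anything falls off the work surface, if the arm or the gripper's body presses on something with over 40 N, if the wrist force passes 120 N, or if a joint passes its speed limit or range.

## Robot

A 6-joint arm with a two-finger parallel gripper is mounted at the origin on a cart in front of the work surface, level with it; the furniture and walls round the work are solid. World frame = base frame: x ahead of the robot, y to its left, z up, the work surface at z = 0. Lengths are in m, angles in rad, forces in N, time in s.
With the tool pointing down it reaches from about 0.35 to 0.875 m from the base axis. Payload 4.2 kg.
Tool frame: the origin (TCP) lies between the finger pads; the fingertips stand 14 mm ahead of it and the grasp point (between the pads) lies 5 mm behind it; z points along the fingers, y is the direction in which the jaws open and shut (so a half turn about z gives the same grasp; the last joint's range is limited). The gripper opens to 85 mm and grips with 20 to 120 N. Pads are 22 mm wide; open, the fingers measure 114 mm over their backs; the gripper's body (76 mm by 85 mm) begins 54 mm behind the grasp point. The pads swing forward as they close: fully open they stand 13 mm farther back than shut.
Start: joints at [-1.063, 0.385, 0.008, 0, -1.194, -0.259], TCP at [0.154, -0.606, 0.224] pointing down, gripper open.
Joint ranges: [-3.14, 3.14], [-1.21, 2.06], [-1.07, 1.41], [-3.16, 2.05], [-2.99, -0.16], [-3.1, 3.1]. Speed limits (rad/s): [2.79, 2.79, 3.14, 3.14, 3.14, 3.14].

## Interface

Orientations are given as a unit quaternion [x, y, z, w].
In Python, from rig import * gives the robot as it stands.
- The arm moves only by the tool play_rows, never from a script. Its argument "steps" is one flat list of numbers, 4 for each row, row after row: the shift along the tool's x, y, z in m, then the turn about the tool's z in rad. A call has 1 to 20 rows; each row is the pose to reach, as a shift and turn from the pose commanded when the call began, along the tool's axes at that moment; what a row does not reach only later rows make up. A row lasts 1/12 s, in which the tool goes at most 41.7 mm and 7.16 degrees, less where a joint would pass 70% of its speed; a pose out of reach is approached as far as the arm can. A call with a gripper value outside its range is refused whole. "jaw" is the gripper command: -1 is fully open, 1 is shut, values between are in proportion, set as the call begins (left out, the last holds). The fingers move at their own pace and stop on an object; "grip_force" is the grip in N (left out, the last holds). Time passes only in rows, so rows that repeat a pose let the fingers close. It gives the time, the measured TCP pose, the force and the opening at its end, in the units of the state.
- observe(): the state, without advancing time (a new reading comes with each control period).
- get_image(name): name is "scene" or "top" or "wrist"; returns a dict with "frame" (400x640x3 uint8, blue, green, red), "z_map" (400x640 float32, m along the optical axis (not along the pixel's ray), 0 where there is no reading), "fovy" (degrees; the focal length in pixels is half the picture's height over the tangent of half this angle, whatever the lens; pixels are square), "cx", "cy" (the principal point, pixels), "eye" and "rotation" of the camera in the world. Camera axes: x right, y down, z forward; pixel columns grow to the right and rows downward; lengths in m; the calibration is good to about 2 mm. A picture is of the moment at which its call begins.
- job_done(): hands the job in, once; it reports no verdict.
The state is a dict: "time_s": time; "q": joint angles; "joint_velocities": joint speeds; "joint_torque": joint torques, N m; "tcp_pos": TCP position; "ee_rot": TCP orientation; "contact_force": force on the tool from outside, world axes, zero at the start; "torque": the same for the moment, N m; "grip_width": finger opening in m.
Only numpy, scipy, OpenCV 4.12 (cv2) and the standard library are available. Lean on these libraries where they do the work, as an engineer would, in place of code of your own. Each camera call takes 0.05 s, during which the arm holds its last target.

## Working session

There is one attempt and no reset: what is moved stays moved. The work goes in short steps, Python scripts to look and compute and a tool call to move; the robot and the scene stay as the last step left them, time stands still between calls to the robot, and variables do not carry over. Pictures are saved under pics/ and viewed, and the job is handed in when it is done.

Besides the shell and the picture viewer there is one more tool, called after "Request:" as name(argument=value, ...), one argument or row to a line, values as JSON. play_rows: Moves the arm, as the interface text tells. Its arguments: {"type":"object","properties":{"steps":{"type":"array"},"jaw":{"type":"number"},"grip_force":{"type":"number"}},"required":["steps"]}

```bash
ls; mkdir -p pics; python3 - <<'E'
from rig import *
import cv2,numpy as np,pickle
print(observe())
for n in ["scene","top","wrist"]:
    d=get_image(n); cv2.imwrite(f"pics/{n}0.png",d["frame"]); pickle.dump(d,open(f"{n}0.pkl","wb"))
    print(n,d["fovy"],d["cx"],d["cy"],d["eye"],d["rotation"])
E
```

```text
pics
{'time_s': 0.0, 'q': array([-1.06342033e+00,  3.85536279e-01,  6.60677683e-03, -5.25858955e-04,
       -1.19401415e+00, -2.58599752e-01]), 'joint_velocities': array([-3.09533079e-06,  3.10959320e-03,  4.93229437e-05,  6.57742647e-05,
        1.26042961e-03,  7.98386333e-04]), 'joint_torque': array([ 5.40593737e-04, -3.92287552e+01,  1.88405192e+01,  4.18646783e+00,
       -4.64760902e-03,  4.82206648e-07]), 'tcp_pos': array([ 0.15375455, -0.60515417,  0.22262242]), 'ee_rot': array([-1.23971279e-01,  9.92285196e-01,  1.08719985e-03, -1.74542961e-04]), 'contact_force': array([-1.30485157, -0.12520746, -0.43911974]), 'torque': array([-0.02945905,  0.00836576,  0.05283256]), 'grip_width': 0.0854813529252585}
scene 46.92368565243711 324.5679574866869 199.47836129111076 [-0.03296195  0.53289701  0.83572474] [-0.44486232  0.82786786 -0.29975913  0.16394141]
top 46.46161432464677 324.9063057832832 189.70408050313233 [0.26843141 0.153318   1.20780629] [ 0.7204965  -0.68525348  0.07194784 -0.07833248]
wrist 68.27914482039155 318.26136191646384 200.2705798271333 [ 0.07846025 -0.62492096  0.37379035] [0.60682638 0.77979914 0.12223093 0.09345928]
```

View pics/scene0.png

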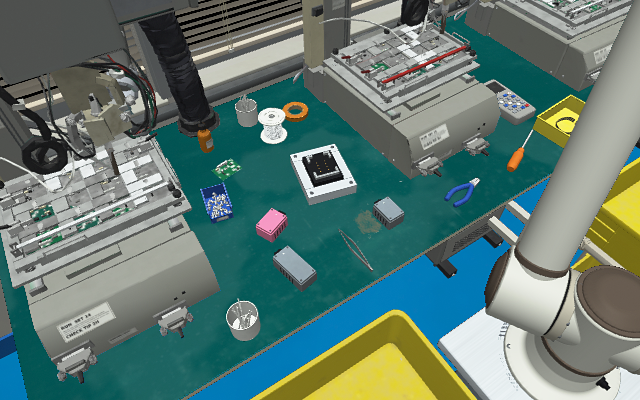

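View pics/top0.png

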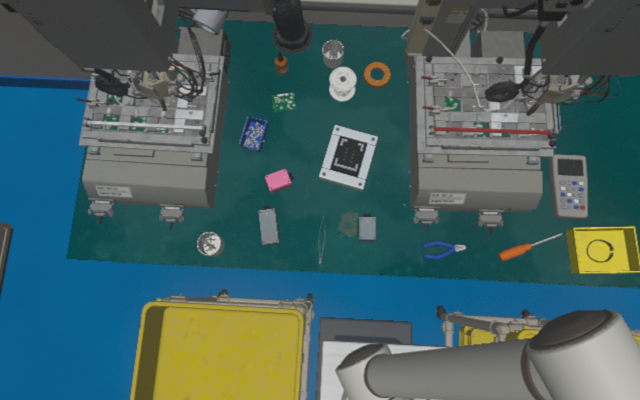

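View pics/wrist0.png

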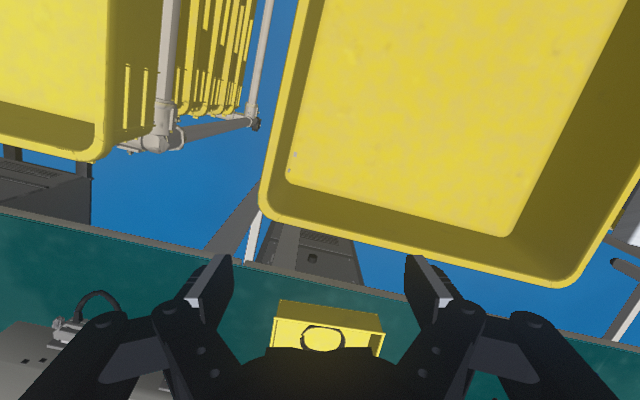

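The top view shows the short grey module at (368,228), the long module at (268,226), the pink decoy at (278,180), and the fixture at (348,157). Next come enlarged crops.

```bash
cat > h.py <<'E'
import numpy as np,cv2,pickle
from scipy.spatial.transform import Rotation as R
def K(d):
    f=200/np.tan(np.radians(d["fovy"])/2); return f,d["cx"],d["cy"]
def rot(d):
    r=np.array(d["rotation"]); return R.from_quat(r).as_matrix() if r.size==4 else r.reshape(3,3)
def cloud(d):
    f,cx,cy=K(d); v,u=np.mgrid[0:400,0:640]; z=d["z_map"]
    P=np.stack([(u-cx)/f*z,(v-cy)/f*z,z],-1)
    W=P@rot(d).T+np.array(d["eye"]); W[z==0]=np.nan; return W
def proj(d,p):
    f,cx,cy=K(d); c=(np.atleast_2d(p)-d["eye"])@rot(d); return np.c_[cx+f*c[:,0]/c[:,2],cy+f*c[:,1]/c[:,2]]
def rayz(d,uv,z):
    f,cx,cy=K(d); r=rot(d)@np.array([(uv[0]-cx)/f,(uv[1]-cy)/f,1]); e=np.array(d["eye"]); return e+r*(z-e[2])/r[2]
E
python3 - <<'E'
from h import *
d=pickle.load(open("top0.pkl","rb")); W=cloud(d)
for u,v in [(368,228),(268,226),(278,180),(330,190),(348,157),(325,160)]: print(u,v,W[v,u])
a=d["frame"]
c=cv2.resize(a[120:250,300:400],None,fx=6,fy=4.6*6/4.6*0+4.6,interpolation=cv2.INTER_CUBIC)
cv2.imwrite("pics/t1.png",cv2.resize(a[125:245,300:400],(500,600),interpolation=cv2.INTER_CUBIC))
d=pickle.load(open("scene0.pkl","rb"));a=d["frame"]
cv2.imwrite("pics/s1.png",cv2.resize(a[135:240,280:420],(800,600),interpolation=cv2.INTER_CUBIC))
E
```

```text
368 228 [0.42774836 0.05677799 0.03754539]
268 226 [0.4201108  0.30928324 0.03814243]
278 180 [nan nan nan]
330 190 [ 5.29109929e-01  1.57423710e-01 -1.08634460e-04]
348 157 [0.61087673 0.11468674 0.03895227]
325 160 [0.60287757 0.17432901 0.0281425 ]
```

View pics/t1.png

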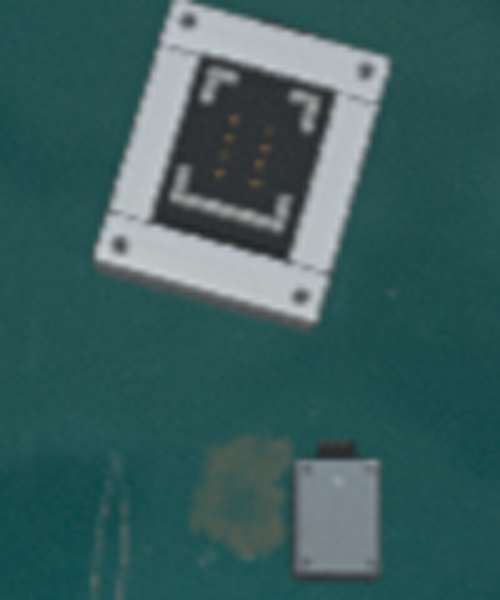

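View pics/s1.png

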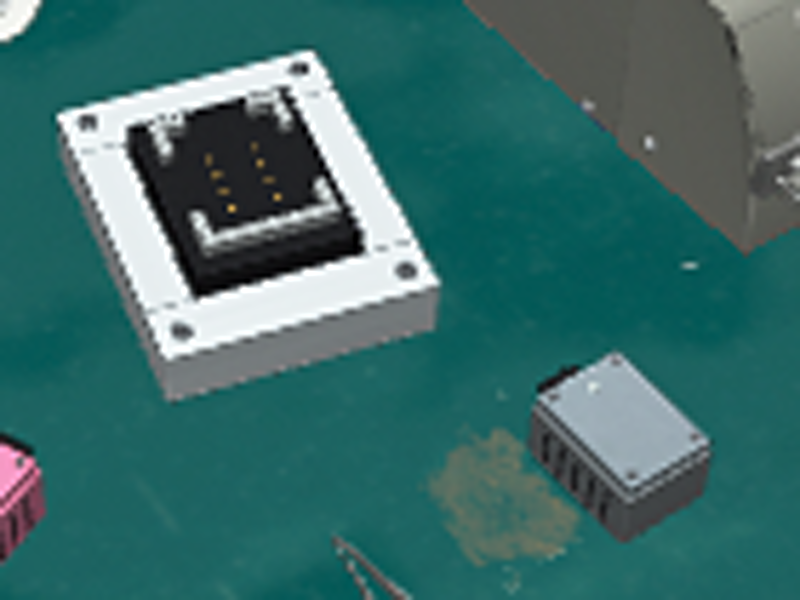

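```bash
cat > meas.py <<'E'
from h import *
def rect(d,mask,z,off=0):
    n,l,s,c=cv2.connectedComponentsWithStats(mask.astype(np.uint8)); i=1+np.argmax(s[1:,4])
    cs,_=cv2.findContours((l==i).astype(np.uint8),cv2.RETR_EXTERNAL,cv2.CHAIN_APPROX_NONE)
    p=np.array([rayz(d,q[0],z)[:2] for q in cs[0]],np.float32)
    return cv2.minAreaRect(p*1000)
E
python3 - <<'E'
from meas import *
for n,wm in [("top",(340,210,400,250)),("scene",(360,190,410,235))]:
    d=pickle.load(open(n+"0.pkl","rb"));W=cloud(d);a=d["frame"].astype(int)
    box=np.zeros((400,640),bool);u0,v0,u1,v1=wm;box[v0:v1,u0:u1]=1
    m=box&(W[...,2]>0.028)&(W[...,2]<.06)&(a.min(2)>90)
    print(n,"mod",m.sum(),rect(d,m,.036))
    hsv=cv2.cvtColor(d["frame"],cv2.COLOR_BGR2HSV)
    near=(W[...,0]>.48)&(W[...,0]<.74)&(W[...,1]>0.0)&(W[...,1]<.24)
    m=near&(a.min(2)>170)&(W[...,2]>.02)
    print("fix",m.sum(),rect(d,m,.030))
    print("heights lid",np.nanmedian(W[...,2][box&(W[...,2]>.025)]),"frame",np.nanmedian(W[...,2][m]))
    for z0,bx in [(.03,'bench')]:
        b=near&(abs(W[...,2])<.008); print("bench",np.nanmedian(W[...,2][b]))
    m=near&(W[...,2]>.02)&(a.max(2)<70); print("plate z",np.median(W[...,2][m]),rect(d,m,.04))
E
```

```text
top mod 376 ((428.0515441894531, 59.08082580566406), (56.35865020751953, 40.62324905395508), 2.0084967613220215)
fix 1100 ((616.109130859375, 113.63311767578125), (114.92118072509766, 146.948486328125), 76.38458251953125)
heights lid 0.035879405269298115 frame 0.02981589612090918
bench -0.0004147218594294788
plate z 0.03975047069635851 ((613.6531372070312, 114.23675537109375), (70.48419952392578, 92.71821594238281), 76.57106018066406)
scene mod 395 ((427.2179870605469, 64.06871032714844), (60.464454650878906, 45.340919494628906), 1.8153048753738403)
fix 1183 ((616.3093872070312, 117.05009460449219), (118.01821899414062, 148.29241943359375), 76.34857940673828)
heights lid 0.03451195298234622 frame 0.029130377166391663
bench -0.0012601297619766472
plate z 0.03864634742489248 ((612.0612182617188, 120.22659301757812), (75.82513427734375, 101.08076477050781), 76.26628875732422)
```

```bash
python3 - <<'E'
from meas import *
d=pickle.load(open("top0.pkl","rb"));W=cloud(d)
for x in np.arange(.2,.8,.06):
  print("%.2f"%x,[ "%.2f"%np.nanmax(np.r_[W[...,2][(abs(W[...,0]-x)<.03)&(abs(W[...,1]-y)<.03)],-9]) for y in np.arange(-.6,.4,.06)])
def to(p,yawdeg):
    from rig import observe
    o=observe(); Rm=R.from_quat(o["ee_rot"]).as_matrix()
    print("tool x ang",np.degrees(np.arctan2(Rm[1,0],Rm[0,0])), (np.array(p)-o["tcp_pos"])@Rm)
to([.428,.06,.2],0)
E
```

```text
0.20 ['0.09', '0.08', '-0.58', '-0.03', '0.09', '0.09', '-0.74', '0.73', '0.74', '0.73', '0.51', '-0.75', '-0.74', '0.07', '0.08', '0.08', '0.08']
0.26 ['-0.75', '-0.74', '-0.75', '-0.74', '-0.75', '-0.71', '-0.75', '0.73', '0.74', '0.72', '-0.74', '-0.75', '-0.75', '-0.70', '-0.04', '-0.04', '-0.75']
0.32 ['0.05', '0.05', '0.05', '0.01', '0.01', '0.01', '0.01', '0.01', '0.01', '0.01', '0.01', '0.01', '0.01', '0.01', '0.01', '0.01', '0.01']
0.38 ['0.05', '0.05', '0.05', '0.01', '0.03', '0.03', '0.01', '0.02', '0.02', '0.02', '0.01', '0.04', '0.01', '0.01', '0.01', '0.04', '0.01']
0.44 ['0.05', '0.05', '0.05', '0.02', '0.02', '0.04', '0.05', '0.01', '0.08', '0.08', '0.01', '0.04', '0.01', '0.01', '0.01', '0.04', '0.04']
0.50 ['0.01', '0.01', '0.03', '0.04', '0.12', '0.12', '0.12', '0.12', '0.13', '0.13', '0.01', '0.01', '0.01', '0.01', '0.01', '0.04', '0.01']
0.56 ['0.01', '0.01', '0.03', '0.03', '0.13', '0.13', '0.13', '0.14', '0.14', '0.14', '0.01', '0.04', '0.05', '0.05', '0.04', '0.04', '0.03']
0.62 ['0.01', '0.02', '0.03', '0.03', '0.19', '0.57', '0.68', '0.68', '0.19', '0.19', '0.01', '0.05', '0.05', '0.05', '0.01', '0.01', '0.04']
0.68 ['0.01', '0.01', '0.03', '0.02', '0.52', '0.61', '0.68', '0.68', '0.64', '0.21', '0.01', '0.04', '0.05', '0.04', '0.01', '0.00', '0.04']
0.74 ['0.01', '0.01', '0.01', '0.00', '0.36', '0.18', '0.51', '0.53', '0.58', '0.20', '0.01', '0.01', '0.01', '0.01', '0.01', '0.47', '0.46']
0.80 ['0.01', '0.01', '0.01', '0.00', '0.18', '0.18', '0.43', '0.47', '0.47', '0.28', '0.02', '0.02', '0.07', '0.07', '0.01', '0.47', '0.46']
tool x ang -165.7507328656007 [-0.42950684  0.57733384  0.02378478]
```

Request:
play_rows(
  steps=[-0.01,0.01,0,0,-0.03,0.035,0,0.01,-0.06,0.07,0,0.02,-0.09,0.103,0,0.04,-0.12,0.137,0,0.05,-0.15,0.171,0,0.06,-0.18,0.205,0,0.08,-0.21,0.24,0,0.09,-0.24,0.274,0,0.1,-0.27,0.308,0,0.11,-0.3,0.342,0,0.13,-0.33,0.376,0,0.14,-0.36,0.411,0,0.15,-0.39,0.445,0,0.17,-0.42,0.479,0,0.18,-0.45,0.513,0,0.19,-0.48,0.548,0,0.2,-0.497,0.567,0,0.21,-0.503,0.574,0,0.21,-0.503,0.574,0,0.21],
  jaw=-1,
  grip_force=20,
)

```text
time_s: 1.82
tcp_pos: [0.5025, 0.079, 0.2233]
ee_rot: [-0.022, 1.0, 0.0, 0.001]
contact_force: [0.5, -0.6, 0.8]
grip_width: 0.0854
```

```bash
cat > snap.py <<'E'
import sys
from rig import *
from meas import *
for n in sys.argv[2:]:
    d=get_image(n);pickle.dump(d,open(f"{n}{sys.argv[1]}.pkl","wb"));cv2.imwrite(f"pics/{n}{sys.argv[1]}.png",d["frame"])
print(observe())
E
python3 snap.py 1 wrist top scene
```

```text
{'time_s': 1.9667, 'q': array([ 4.70529051e-01,  1.82299607e-01, -2.79219803e-01, -3.10099687e-04,
       -1.11115438e+00, -2.00098295e+00]), 'joint_velocities': array([-0.03080834, -0.02549413, -0.02290072, -0.00160549, -0.00218556,
        0.00210749]), 'joint_torque': array([ 7.01517910e-01, -2.72795999e+01,  1.86450237e+01,  4.09254447e+00,
        5.90889878e-02, -1.63949048e-02]), 'tcp_pos': array([0.49978799, 0.07502025, 0.22296408]), 'ee_rot': array([-2.01009366e-02,  9.99797505e-01, -2.83573931e-04, -9.05589470e-04]), 'contact_force': array([-0.06167558, -0.11280379, -1.03658735]), 'torque': array([-0.04142866,  0.07663621, -0.0080329 ]), 'grip_width': 0.0854079816596812}
```

View pics/wrist1.png

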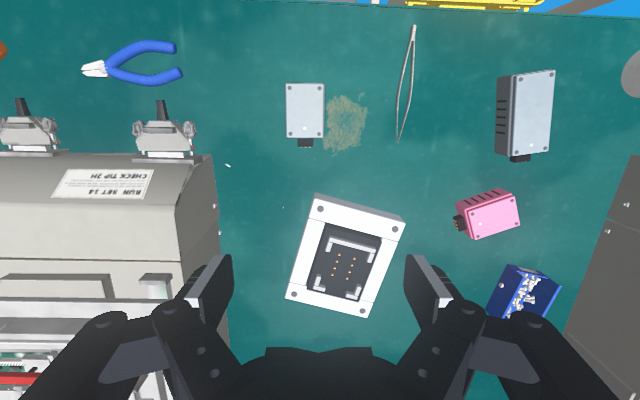

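The wrist view shows the short module's lid at (305,110), with its plug pointing down the image (toward world +x). The nest is at (345,262), with its gap on the far side and the full wall nearest the module. I'll measure both in this one picture.

```bash
cat > m2.py <<'E'
import sys
from meas import *
d=pickle.load(open(sys.argv[1],"rb"));W=cloud(d);a=d["frame"].astype(int)
box=(abs(W[...,0]-.428)<.06)&(abs(W[...,1]-.06)<.05)
m=box&(W[...,2]>0.03)&(a.min(2)>100)
print("mod",m.sum(),rect(d,m,.036),"z",np.nanmedian(W[...,2][m]))
near=(W[...,0]>.48)&(W[...,0]<.74)&(W[...,1]>0.0)&(W[...,1]<.24)
m=near&(a.min(2)>170)&(abs(W[...,2]-.03)<.008)
print("fix",m.sum(),rect(d,m,.030),np.median(W[...,2][m]))
E
python3 m2.py wrist1.pkl
python3 - <<'E'
import cv2
a=cv2.imread("pics/wrist1.png")
cv2.imwrite("pics/w1a.png",cv2.resize(a[75:155,270:350],(600,600),interpolation=cv2.INTER_CUBIC))
cv2.imwrite("pics/w1b.png",cv2.resize(a[190:320,280:410],(600,600),interpolation=cv2.INTER_CUBIC))
E
```

```text
mod 2083 ((430.7657470703125, 60.559471130371094), (57.76373291015625, 42.217010498046875), 1.5587669610977173) z 0.036862120046400326
fix 5128 ((618.1395263671875, 115.31819152832031), (119.79750061035156, 150.31814575195312), 76.3257064819336) 0.03097922196132924
```

View pics/w1a.png

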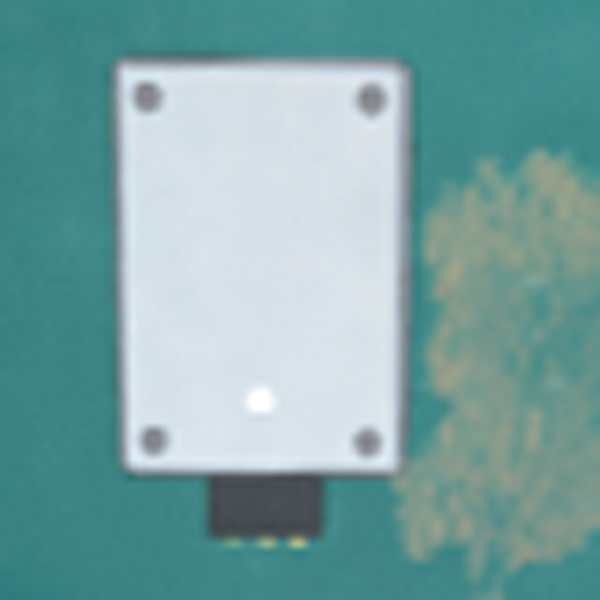

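View pics/w1b.png

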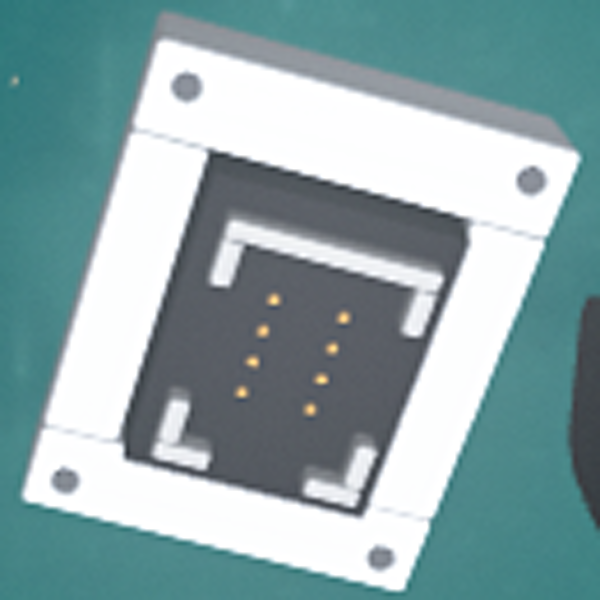

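```bash
python3 - <<'E'
from meas import *
d=pickle.load(open("wrist1.pkl","rb"))
def f(P,o,s,z):
    P=np.array([rayz(d,((p[0]+.5)*s-.5+o[0],(p[1]+.5)*s-.5+o[1]),z) for p in P])[:,:2]*1000
    # order: near-R, near-L, far-R, far-L (image top = near)
    c=P.mean(0); v=(P[2]+P[3]-P[0]-P[1]); w=(P[1]+P[3]-P[0]-P[2])
    print(c, np.degrees(np.arctan2(v[1],v[0])), np.degrees(np.arctan2(w[1],w[0]))-90,np.hypot(*v)/2,np.hypot(*w)/2)
f([(147,97),(371,98),(153,440),(367,441)],(270,75),80/600,.036)
f([(118,62),(408,62),(127,472),(403,472)],(270,75),80/600,.036)
f([(187,87),(531,180),(65,480),(380,557)],(280,190),130/600,.030)
f([(165,38),(580,157),(22,497),(405,590)],(280,190),130/600,.030)
f([(230,220),(442,275),(153,452),(355,500)],(280,190),130/600,.048)
E
```

```text
[430.73139157  60.46498788] 1.8089424201421396 2.218433667060424 48.02207876828415 32.02654277923786
[430.65588136  61.12324877] 1.9620721085445731 2.4691425494447543 57.38333900833456 41.38016681583588
[619.10524523 115.66545702] -13.749261483937325 -13.576112896324602 128.21368687708264 98.14268739593837
[618.41606513 116.18863478] -13.851911745801011 -13.954609990068988 148.2919981638191 119.04413204449895
[617.87275457 115.6002866 ] -13.740101166211243 -13.17914295475255 73.32072554245036 58.84529992502053
```

Request:
play_rows(
  steps=[0.02,-0.004,0.02,0,0.045,-0.008,0.05,0,0.065,-0.011,0.08,0,0.0695,-0.0115,0.105,0,0.0695,-0.0115,0.125,0,0.0695,-0.0115,0.13,0,0.0695,-0.0115,0.13,0,0.0695,-0.0115,0.13,0],
)

```text
time_s: 2.63
tcp_pos: [0.4318, 0.0599, 0.0946]
ee_rot: [-0.019, 1.0, 0.0, 0.001]
contact_force: [0.3, 0.5, 0.2]
grip_width: 0.0855
```

```bash
python3 snap.py 2 wrist
```

```text
{'time_s': 2.6833, 'q': array([ 5.13721901e-01,  2.16617859e-01, -6.16325623e-01,  5.49992905e-04,
       -7.35301846e-01, -2.04668913e+00]), 'joint_velocities': array([ 0.00325133, -0.00648231,  0.00793056, -0.0041002 ,  0.00219304,
       -0.00164984]), 'joint_torque': array([-6.37035188e-02, -2.48235673e+01,  1.32566741e+01,  2.96371199e+00,
       -1.89068826e-02,  8.69605865e-04]), 'tcp_pos': array([0.43218025, 0.0602469 , 0.09496239]), 'ee_rot': array([-1.91170781e-02,  9.99816421e-01,  4.43112270e-04,  1.21023786e-03]), 'contact_force': array([ 0.66783158,  0.39985022, -0.45777995]), 'torque': array([ 0.05807203, -0.02407658, -0.01520601]), 'grip_width': 0.08546140289655564}
```

View pics/wrist2.png

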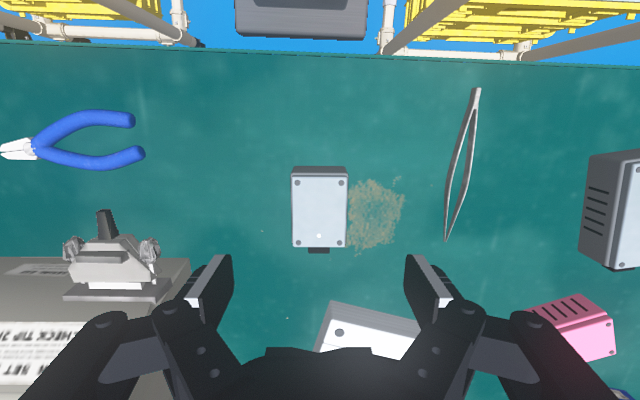

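The module lid is at (319,212), centred between the fingers (208 to 428). Going down to grip it.

Request:
play_rows(
  steps=[0.001,0,0.015,0,0.001,0,0.035,0,0.001,0,0.055,0,0.001,0,0.068,0,0.001,0,0.074,0,0.001,0,0.075,0,0.001,0,0.075,0,0.001,0,0.075,0],
)

```text
time_s: 3.35
tcp_pos: [0.4311, 0.0607, 0.0198]
ee_rot: [-0.019, 1.0, 0.001, 0.001]
contact_force: [-0.1, 0.8, 0.0]
grip_width: 0.0852
```

```bash
python3 snap.py 3 wrist; python3 - <<'E'
import cv2
a=cv2.imread("pics/wrist3.png")
cv2.imwrite("pics/w3.png",cv2.resize(a[200:400,180:460],(784,560)))
E
```

```text
{'time_s': 3.4, 'q': array([ 5.15820485e-01,  3.51119927e-01, -6.99271449e-01,  2.77241264e-04,
       -5.17744214e-01, -2.04789898e+00]), 'joint_velocities': array([ 9.38236950e-05, -2.53012247e-03, -5.01885561e-03,  3.54636902e-04,
        1.46226727e-03,  9.77121410e-04]), 'joint_torque': array([-1.35117091e-02, -2.84570879e+01,  1.00439769e+01,  2.23225124e+00,
       -9.94564107e-04,  1.35906503e-04]), 'tcp_pos': array([0.43104233, 0.06066204, 0.01979626]), 'ee_rot': array([-1.94780299e-02,  9.99809398e-01,  5.73212708e-04,  1.20251195e-03]), 'contact_force': array([0.55559158, 0.11173465, 1.30424478]), 'torque': array([ 0.00519202, -0.01708314, -0.00214931]), 'grip_width': 0.08575333552785105}
```

View pics/w3.png

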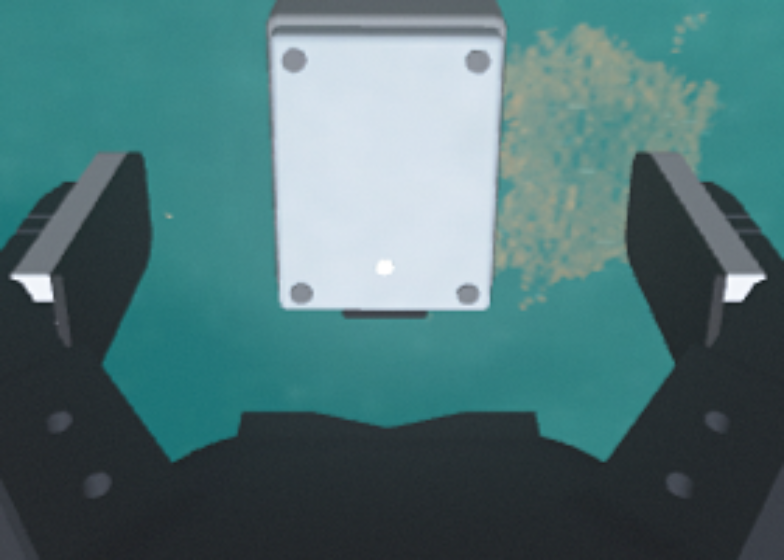

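```bash
python3 m2.py wrist3.pkl 2>&1 | head -1; python3 - <<'E'
from meas import *
d=pickle.load(open("wrist3.pkl","rb")); print(proj(d,[[.4310,.0607,.036]]))
q=[rayz(d,(180+x/2.8,200+y/2.8),.036)[:2] for x,y in [(293,60),(478,60),(301,293),(468,293)]]; print(np.mean(q,0))
E
```

```text
mod 9365 ((428.8724670410156, 59.98185729980469), (60.49311065673828, 41.15786361694336), 2.0130560398101807) z 0.03695114777953956
[[318.66941658 264.41323116]]
[0.43140104 0.06011081]
```

Request:
play_rows(
  steps=[0,0,0,0,0,0,0,0,0,0,0,0,0,0,0,0,0,0,0,0,0,0,0,0,0,0,0,0,0,0,0,0],
  jaw=0.3,
  grip_force=20,
)

```text
time_s: 4.07
tcp_pos: [0.4302, 0.0603, 0.0192]
ee_rot: [-0.02, 1.0, 0.0, 0.0]
contact_force: [-0.8, -0.8, 5.1]
grip_width: 0.0422
```

Request:
play_rows(
  steps=[0,0,-0.002,0,0,0,-0.01,0,0,0,-0.025,0,0,0,-0.045,0,0,0,-0.065,0,0,0,-0.078,0,0,0,-0.08,0,0,0,-0.08,0],
)

```text
time_s: 4.73
tcp_pos: [0.4304, 0.0604, 0.0996]
ee_rot: [-0.019, 1.0, 0.001, 0.001]
contact_force: [-1.1, -0.4, -1.3]
grip_width: 0.0425
```

```bash
python3 snap.py 4 wrist; python3 - <<'E'
import cv2
a=cv2.imread("pics/wrist4.png")
cv2.imwrite("pics/w4.png",cv2.resize(a[200:400,180:460],(784,560)))
E
```

```text
{'time_s': 4.7833, 'q': array([ 5.15925450e-01,  2.08103264e-01, -6.15162132e-01, -5.56928185e-04,
       -7.47486087e-01, -2.04796451e+00]), 'joint_velocities': array([ 0.00105793,  0.02356078, -0.01698829, -0.00089061,  0.00267065,
        0.00091556]), 'joint_torque': array([ 3.06566781e-02, -2.61655122e+01,  1.44975168e+01,  3.26373875e+00,
        1.14413214e-02,  1.36769045e-04]), 'tcp_pos': array([0.42968089, 0.0601198 , 0.09861623]), 'ee_rot': array([-1.91732364e-02,  9.99816158e-01,  1.77123542e-04, -7.04689244e-05]), 'contact_force': array([-0.20854733,  0.90278934, -1.63811331]), 'torque': array([-0.02948355,  0.02335798, -0.01145464]), 'grip_width': 0.04268759181647985}
```

View pics/w4.png

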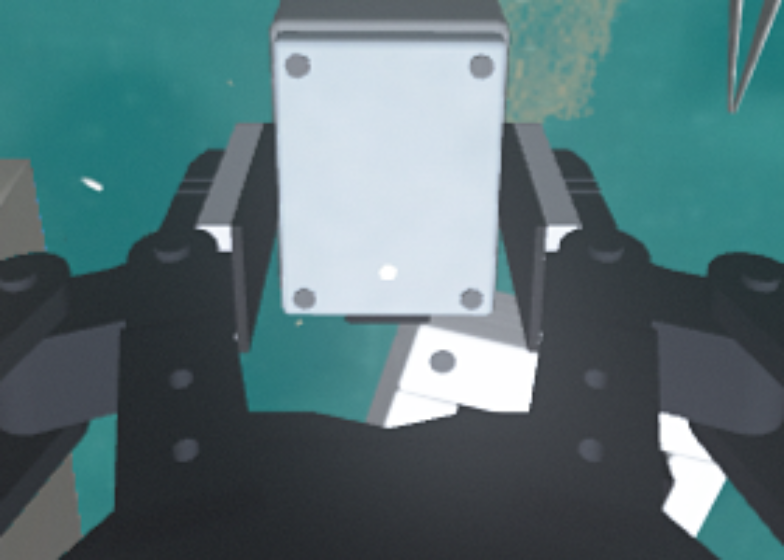

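```bash
python3 - <<'E'
from meas import *
d=pickle.load(open("wrist4.pkl","rb"))
tcp=np.array([.42968,.06012,.0986]); 
for z in (tcp[2]+.0165,):
    P=np.array([rayz(d,(180+(x+.5)/2.8-.5,200+(y+.5)/2.8-.5),z) for x,y in [(297,65.5),(482,65.5),(304,298),(471.5,298)]])[:,:2]
    c=P.mean(0); v=P[2]+P[3]-P[0]-P[1]; w=P[1]+P[3]-P[0]-P[2]
    print(c,c-tcp[:2],np.degrees(np.arctan2(v[1],v[0])),np.degrees(np.arctan2(w[1],w[0]))-90,np.hypot(*v)/2,np.hypot(*w)/2)
W=cloud(d); print(np.nanmedian(W[230:290,290:345,2]))
q=R.from_quat([-1.91732364e-02,  9.99816158e-01,  1.77e-04, -7e-05]).as_matrix(); print(np.degrees(np.arctan2(q[1,0],q[0,0]))+180)
E
```

```text
[0.43193845 0.06042509] [0.00225845 0.00030509] 1.840435193318791 2.1438634782256116 0.0487188606445802 0.03261843310304876
0.11704765929716437
2.197227087701407
```

Request:
play_rows(
  steps=[-0.01,0.003,-0.01,0.02,-0.03,0.008,-0.01,0.05,-0.055,0.014,-0.01,0.08,-0.08,0.02,-0.01,0.12,-0.105,0.026,-0.01,0.16,-0.13,0.033,-0.01,0.2,-0.155,0.039,-0.005,0.24,-0.175,0.044,0,0.27,-0.187,0.047,0,0.274,-0.1905,0.0478,0,0.274,-0.1905,0.0478,0,0.274,-0.1905,0.0478,0,0.274],
)

```text
time_s: 5.78
tcp_pos: [0.6173, 0.115, 0.0975]
ee_rot: [0.117, 0.993, -0.001, -0.001]
contact_force: [-0.1, 0.2, -1.4]
grip_width: 0.0421
```

```bash
python3 snap.py 5 wrist top scene; python3 - <<'E'
import cv2
a=cv2.imread("pics/wrist5.png")
cv2.imwrite("pics/w5.png",cv2.resize(a[180:400,180:460],(784,600)))
a=cv2.imread("pics/top5.png"); b=cv2.imread("pics/scene5.png")
cv2.imwrite("pics/t5.png",cv2.hconcat([cv2.resize(a[110:210,290:410],(400,400)),cv2.resize(b[110:220,270:380],(400,400))]))
E
```

```text
{'time_s': 5.9333, 'q': array([ 4.41303195e-01,  4.98439117e-01, -1.43714373e-01, -2.21639880e-04,
       -9.29266260e-01, -2.24713139e+00]), 'joint_velocities': array([ 0.00014722, -0.00594022,  0.00596748,  0.00057941, -0.00066809,
        0.00055168]), 'joint_torque': array([-1.29684413e-02, -4.22594261e+01,  1.64826894e+01,  3.70220795e+00,
        2.70745786e-04,  2.61246078e-04]), 'tcp_pos': array([0.6176401 , 0.11508517, 0.09881519]), 'ee_rot': array([ 1.17311519e-01,  9.93095112e-01, -9.00018631e-05, -3.11357356e-04]), 'contact_force': array([-0.60913298,  0.41919613, -0.62947171]), 'torque': array([ 0.00934079,  0.00174092, -0.04243182]), 'grip_width': 0.042385184962322374}
```

View pics/w5.png

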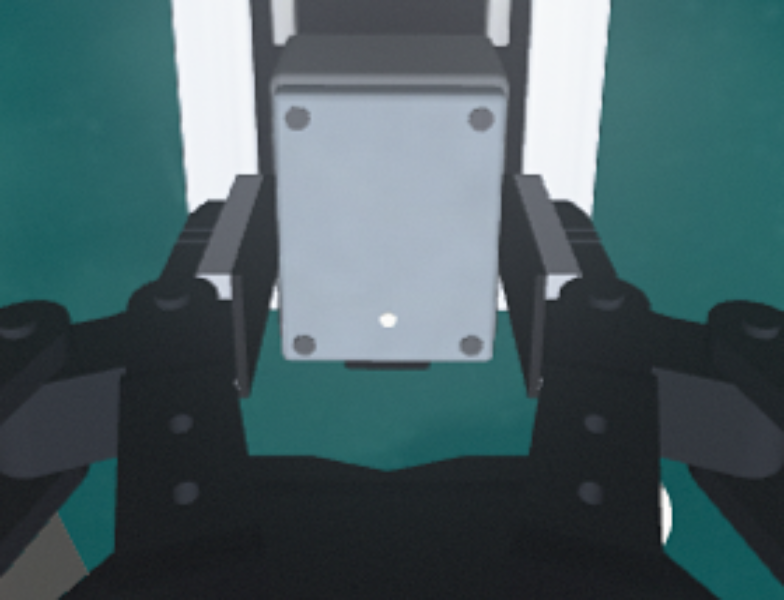

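View pics/t5.png

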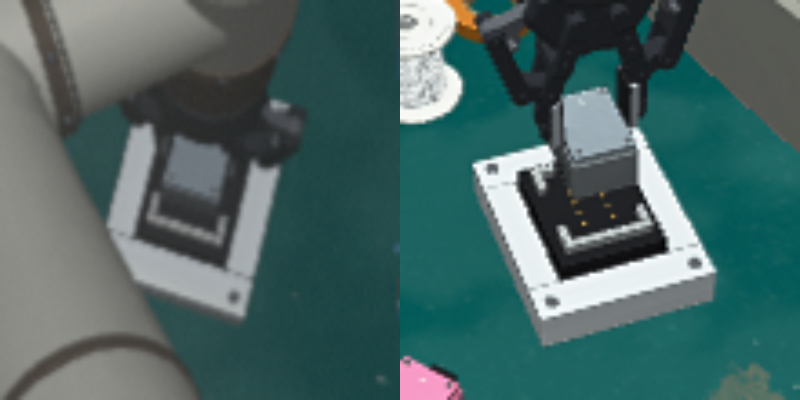

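```bash
python3 - <<'E'
import cv2
a=cv2.imread("pics/wrist5.png")
cv2.imwrite("pics/w5b.png",cv2.resize(a[110:250,220:400],(774,602),interpolation=cv2.INTER_CUBIC))
E
```

```text
(no output)
```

View pics/w5b.png

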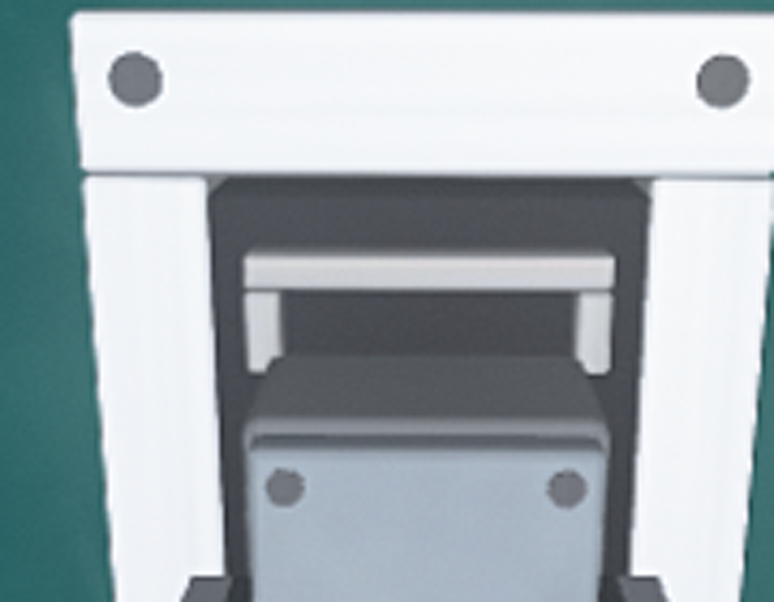

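```bash
python3 - <<'E'
from meas import *
d=pickle.load(open("wrist5.pkl","rb"))
W=cloud(d); print("lid z",np.nanmedian(W[235:290,295:340,2]), "frame z",np.nanmedian(W[115:145,265:375,2]))
yaw=np.radians(-13.7); ex=np.array([np.cos(yaw),np.sin(yaw)]); ey=np.array([-ex[1],ex[0]])
C=lambda x,y:(220+(x+.5)/4.3-.5,110+(y+.5)/4.3-.5)
D=lambda x,y:(180+(x+.5)/2.8-.5,180+(y+.5)*220/600-.5)
g=lambda uv,z: rayz(d,uv,z)[:2]
fx=lambda p:(round(p@ex*1000,1),round(p@ey*1000,1))
h=[g(C(135,79),.03),g(C(722,80),.03)]
print("holes",[fx(p) for p in h],"-> origin",(np.mean([fx(p) for p in h],0)+[64,0]),"ang",np.degrees(np.arctan2(*(h[1]-h[0])[::-1]))-90)
w=[g(C(244,253),.048),g(C(614,253),.048)]
print("wall outer",[fx(p) for p in w],(np.mean([fx(p) for p in w],0)+[38,0]))
w=[g(C(283,290),.048),g(C(577,290),.048)]
print("wall inner",[fx(p) for p in w],(np.mean([fx(p) for p in w],0)+[32,0]))
for lz in (.115,.116,.117):
    s=[g(C(285,488),lz),g(C(567,488),lz),g(D(304,345),lz),g(D(471,345),lz)]
    c=np.mean([fx(p) for p in s],0); v=s[2]+s[3]-s[0]-s[1]; print("mod",lz,c,np.degrees(np.arctan2(v[1],v[0])),np.hypot(*v)/2,np.degrees(np.arctan2(*(s[1]-s[0])[::-1]))-90)
E
```

```text
lid z 0.11490712583343539 frame z 0.030899579389733117
holes [(np.float64(509.8), np.float64(208.9)), (np.float64(509.6), np.float64(307.4))] -> origin [573.7  258.15] ang -13.580635846063075
wall outer [(np.float64(535.7), np.float64(228.6)), (np.float64(535.5), np.float64(288.0))] [573.6 258.3]
wall inner [(np.float64(541.8), np.float64(234.7)), (np.float64(541.6), np.float64(282.3))] [573.7 258.5]
mod 0.115 [573.1   257.775] -13.857823188259834 0.04789934508897849 -13.471350709801598
mod 0.116 [572.5 257.8] -13.857823188259841 0.04754108727153088 -13.471350709801612
mod 0.117 [571.925 257.8  ] -13.857823188259873 0.04718282945408326 -13.47135070980164
```

Measured in fixture axes, the nest centre is (573.7, 258.3) and the module is (573, 257.8), with yaw matching. I'll add a 0.7 / 0.5 mm correction and go down gently.

Request:
play_rows(
  steps=[-0.0007,0.0005,0.008,0,-0.0007,0.0005,0.018,0,-0.0007,0.0005,0.025,0,-0.0007,0.0005,0.028,0,-0.0007,0.0005,0.03,0,-0.0007,0.0005,0.032,0,-0.0007,0.0005,0.034,0,-0.0007,0.0005,0.036,0,-0.0007,0.0005,0.036,0,-0.0007,0.0005,0.036,0],
)

```text
time_s: 6.77
tcp_pos: [0.6195, 0.1157, 0.0628]
ee_rot: [0.117, 0.993, 0.0, 0.0]
contact_force: [0.2, -0.1, -0.7]
grip_width: 0.0422
```

```bash
python3 snap.py 6 wrist scene; python3 - <<'E'
import cv2
a=cv2.imread("pics/wrist6.png")
cv2.imwrite("pics/w6.png",cv2.resize(a[110:250,220:400],(774,602),interpolation=cv2.INTER_CUBIC))
b=cv2.imread("pics/scene6.png")
cv2.imwrite("pics/s6.png",cv2.resize(b[130:210,275:375],(750,600),interpolation=cv2.INTER_CUBIC))
E
```

```text
{'time_s': 6.8667, 'q': array([ 4.41089045e-01,  5.41179364e-01, -1.73816225e-01,  8.76495623e-05,
       -8.55362665e-01, -2.24708075e+00]), 'joint_velocities': array([ 0.00108876,  0.00010122,  0.00218623,  0.00036756,  0.00222844,
       -0.00022012]), 'joint_torque': array([-2.94615144e-03, -4.36611986e+01,  1.55459619e+01,  3.49789895e+00,
       -1.01765832e-03, -2.58082750e-06]), 'tcp_pos': array([0.61952909, 0.11575079, 0.06294935]), 'ee_rot': array([1.17298285e-01, 9.93096704e-01, 8.80503604e-05, 2.03270288e-04]), 'contact_force': array([-0.13511952, -0.19285535, -1.62550598]), 'torque': array([0.03155054, 0.0318921 , 0.00403986]), 'grip_width': 0.04218805050474081}
```

View pics/w6.png

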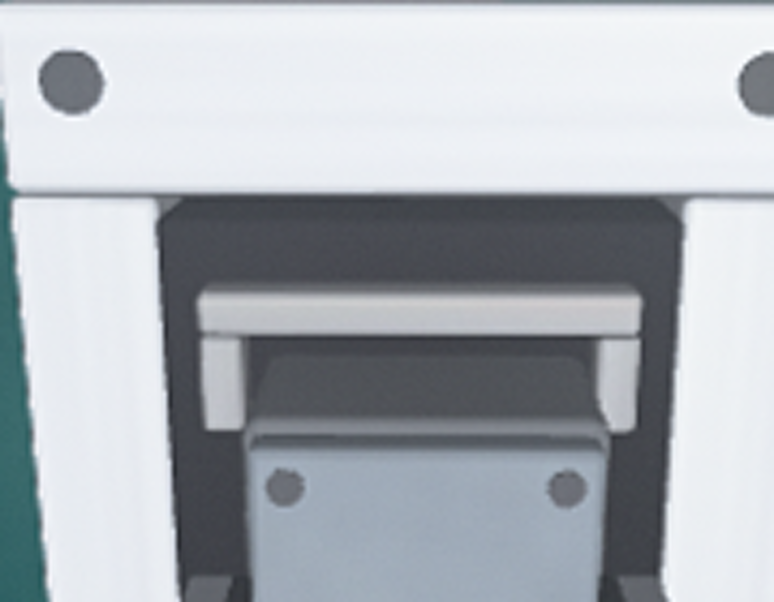

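View pics/s6.png

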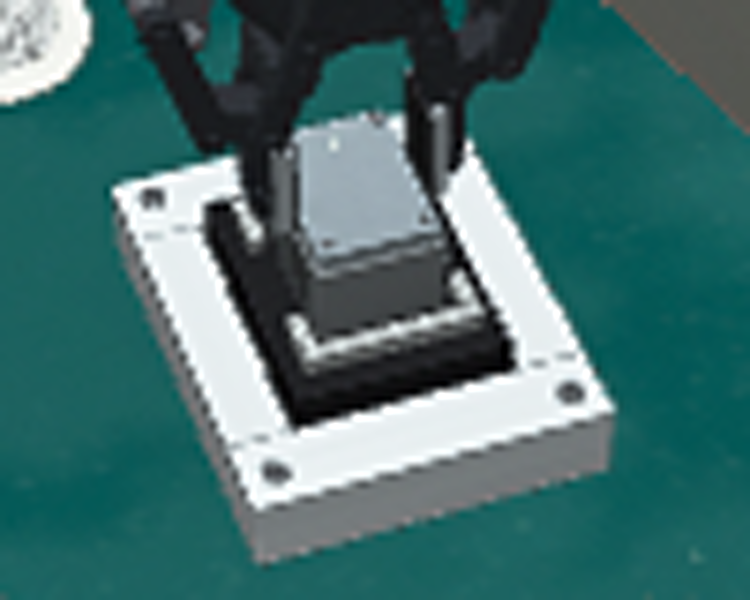

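The module is below the wall tops, with gaps of about 12 px on the left and 6 px on the right (enlarged), and it is clear of the near wall. Now the last few mm.

Request:
play_rows(
  steps=[0,0,0.001,0,0,0,0.002,0,0,0,0.003,0,0,0,0.0035,0,0,0,0.0035,0,0,0,0.0035,0],
)

```text
time_s: 7.37
tcp_pos: [0.6194, 0.1157, 0.0594]
ee_rot: [0.117, 0.993, -0.0, 0.0]
contact_force: [-1.0, -0.2, 1.2]
grip_width: 0.0422
```

Request:
play_rows(
  steps=[0,0,0.0005,0,0,0,0.0005,0,0,0,0.0005,0,0,0,0.0005,0,0,0,0.0005,0,0,0,0.0005,0,0,0,0.0005,0,0,0,0.0005,0],
  jaw=-0.5,
)

```text
time_s: 8.03
tcp_pos: [0.6194, 0.1157, 0.0587]
ee_rot: [0.117, 0.993, 0.0, 0.0]
contact_force: [-0.3, 0.1, -0.4]
grip_width: 0.0636
```

```bash
python3 snap.py 7 wrist scene; python3 - <<'E'
import cv2
a=cv2.imread("pics/wrist7.png")
cv2.imwrite("pics/w7.png",cv2.resize(a[130:330,200:440],(720,600),interpolation=cv2.INTER_CUBIC))
E
```

```text
{'time_s': 8.1333, 'q': array([ 4.41085848e-01,  5.46175981e-01, -1.77530635e-01,  1.41840658e-05,
       -8.47064465e-01, -2.24706781e+00]), 'joint_velocities': array([-0.00052848, -0.00018618, -0.0002375 ,  0.00113904, -0.00109731,
        0.00064041]), 'joint_torque': array([-1.39147636e-03, -4.33548009e+01,  1.51988983e+01,  3.37712735e+00,
       -4.62687549e-04, -7.42627890e-06]), 'tcp_pos': array([0.61939644, 0.11570476, 0.05871643]), 'ee_rot': array([1.17317329e-01, 9.93094479e-01, 2.18447718e-06, 1.35204664e-05]), 'contact_force': array([-0.82932833,  0.24766244,  0.28142963]), 'torque': array([ 0.01007023, -0.00335619, -0.0090219 ]), 'grip_width': 0.0639315590182217}
```

View pics/w7.png

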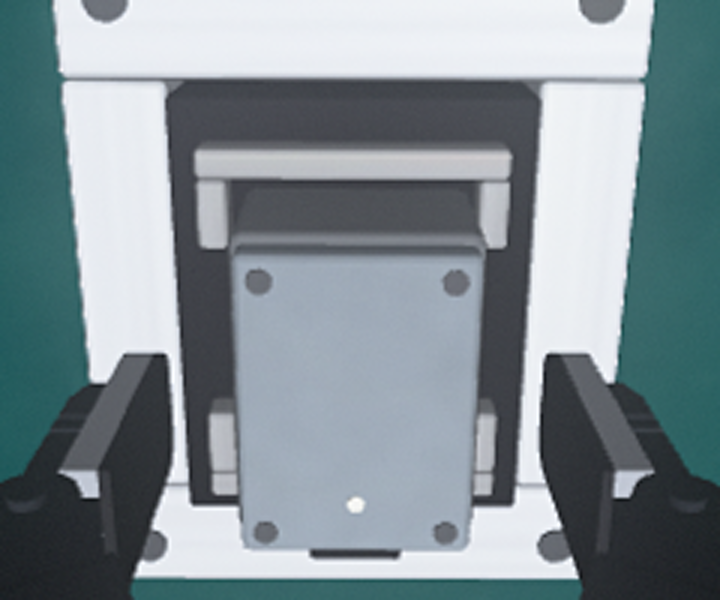

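Request:
play_rows(
  steps=[0,0,-0.002,0,0,0,-0.01,0,0,0,-0.025,0,0,0,-0.045,0,0,0,-0.065,0,0,0,-0.085,0,0,0,-0.098,0,0,0,-0.1,0,0,0,-0.1,0,0,0,-0.1,0],
)

```text
time_s: 8.97
tcp_pos: [0.6188, 0.1156, 0.1581]
ee_rot: [0.117, 0.993, -0.0, -0.001]
contact_force: [-0.7, -0.8, -1.0]
grip_width: 0.0639
```

```bash
python3 snap.py 8 wrist scene; python3 - <<'E'
import cv2
a=cv2.imread("pics/wrist8.png")
cv2.imwrite("pics/w8.png",cv2.resize(a[150:330,220:420],(660,594),interpolation=cv2.INTER_CUBIC))
b=cv2.imread("pics/scene8.png")
cv2.imwrite("pics/s8.png",cv2.resize(b[130:210,275:375],(750,600),interpolation=cv2.INTER_CUBIC))
E
```

```text
{'time_s': 9.0667, 'q': array([ 4.41073281e-01,  4.43872877e-01, -7.19635337e-02, -3.96674269e-04,
       -1.05755641e+00, -2.24708137e+00]), 'joint_velocities': array([ 0.00106777,  0.00429198,  0.00105606,  0.00168925, -0.00158727,
       -0.00184523]), 'joint_torque': array([ 2.32277467e-03, -4.14574635e+01,  1.78356725e+01,  3.95287603e+00,
       -1.30975030e-03,  6.60456479e-06]), 'tcp_pos': array([0.61860306, 0.11544201, 0.15734626]), 'ee_rot': array([ 1.17431798e-01,  9.93080086e-01, -5.41752588e-04, -1.19237611e-03]), 'contact_force': array([-1.3060092 , -0.01884945, -0.6400248 ]), 'torque': array([ 0.02891043, -0.01299535,  0.01478569]), 'grip_width': 0.06347259929834011}
```

View pics/w8.png

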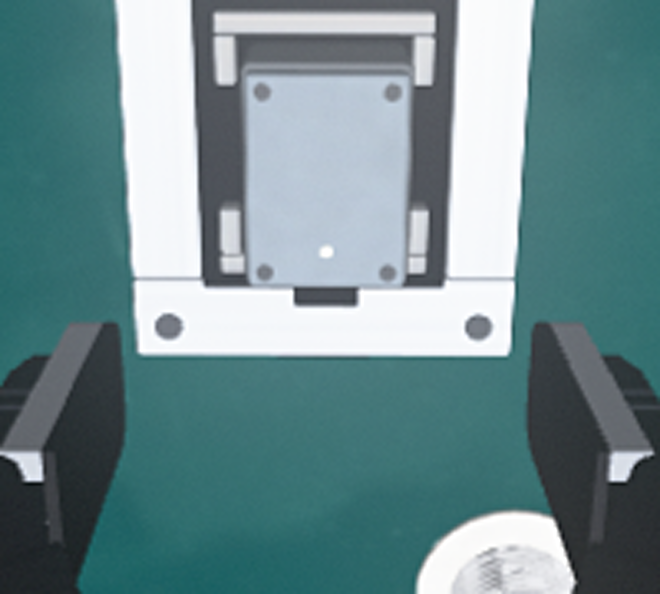

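View pics/s8.png

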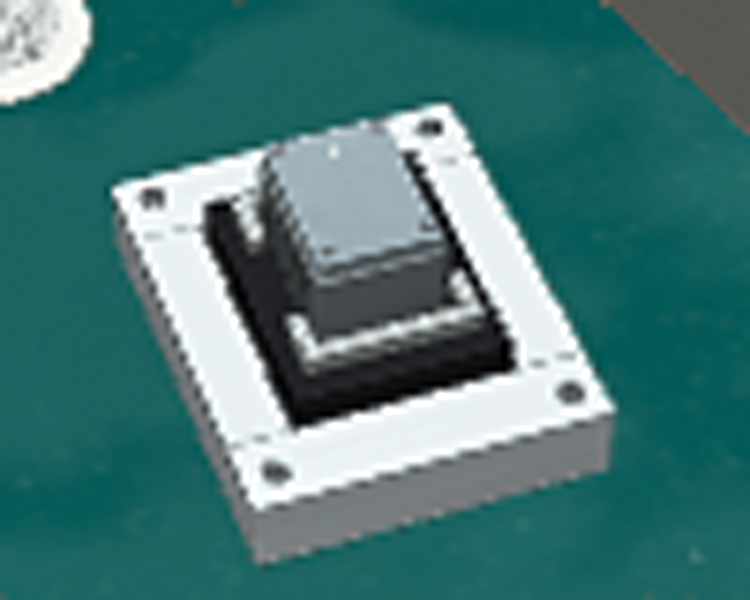

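```bash
python3 - <<'E'
from meas import *
d=pickle.load(open("wrist8.pkl","rb")); W=cloud(d)
yaw=np.radians(-13.7); ex=np.array([np.cos(yaw),np.sin(yaw)]); ey=np.array([-ex[1],ex[0]])
A=lambda x,y:(220+(x+.5)/3.3-.5,150+(y+.5)/3.3-.5)
g=lambda p,z:(lambda q:np.array([q@ex,q@ey])*1000)(rayz(d,A(*p),z)[:2])
s=np.array([g(p,.076) for p in [(261.5,92),(392.5,92),(265,273),(387.5,273)]]); print("mod",s.mean(0),s)
w=np.array([g(p,.048) for p in [(212,13),(437,13)]]); print("wall",w.mean(0)+[38,0])
w=np.array([g(p,.03) for p in [(168,326.5),(478,326.5)]]); print("holes",w.mean(0)-[64,0])
u,v=np.round(A(327,180)).astype(int); lid=W[v-22:v+22,u-18:u+18]; print("lid z",np.nanmedian(lid[...,2]),"corners",[np.nanmedian(lid[a:a+10,b:b+10,2]) for a in(0,32) for b in (0,24)])
fz=[np.nanmedian(W[int(A(x,y)[1])-3:int(A(x,y)[1])+3,int(A(x,y)[0])-4:int(A(x,y)[0])+4,2]) for x,y in[(155,150),(490,150),(320,330)]];print(fz)
E
```

```text
mod [575.16270047 259.05080793] [[551.07767905 242.97391237]
 [550.96619624 275.1260731 ]
 [599.35710762 243.09885289]
 [599.24981898 275.00439338]]
wall [573.90330085 258.3768113 ]
holes [574.09342694 258.23357236]
lid z 0.07690276169049703 corners [np.float64(0.0768543304250349), np.float64(0.07698143788223347), np.float64(0.07684024255322153), np.float64(0.07686756902181906)]
[np.float64(0.03099245563356201), np.float64(0.030867567650795208), np.float64(0.030939976703034222)]
```

Seated: the lid is level, 46 mm above the frame face as expected, and within about 1.4 mm of the nest centre. Next I'll shut the fingers and come down just above the lid.

Request:
play_rows(
  steps=[-0.001,0,0,0,-0.001,0,0,0,-0.001,0,0,0,-0.001,0,0,0,-0.001,0,0,0,-0.001,0,0,0,-0.001,0,0,0,-0.001,0,0,0,-0.001,0,0,0,-0.001,0,0.01,0,-0.001,0,0.025,0,-0.001,0,0.04,0,-0.001,0,0.052,0,-0.001,0,0.058,0,-0.001,0,0.06,0,-0.001,0,0.06,0,-0.001,0,0.06,0],
  jaw=1,
)

```text
time_s: 10.48
tcp_pos: [0.6208, 0.1156, 0.0992]
ee_rot: [0.117, 0.993, 0.0, 0.0]
contact_force: [1.2, 0.4, 0.2]
grip_width: 0.0
```

```bash
python3 snap.py 9 wrist scene; python3 - <<'E'
import cv2
from rig import observe
a=cv2.imread("pics/wrist9.png")
cv2.imwrite("pics/w9.png",cv2.resize(a[150:330,220:420],(660,594),interpolation=cv2.INTER_CUBIC))
b=cv2.imread("pics/scene9.png")
cv2.imwrite("pics/s9.png",cv2.resize(b[130:210,275:375],(750,600),interpolation=cv2.INTER_CUBIC))
E
```

```text
{'time_s': 10.5833, 'q': array([ 4.40086278e-01,  5.01462707e-01, -1.36072491e-01,  2.55635876e-04,
       -9.31506669e-01, -2.24608399e+00]), 'joint_velocities': array([-0.00110549, -0.00147014, -0.00162074, -0.00205908,  0.00023087,
       -0.00088412]), 'joint_torque': array([-2.66213960e-03, -4.20432830e+01,  1.61898476e+01,  3.60238507e+00,
       -2.33205965e-04,  2.32084807e-05]), 'tcp_pos': array([0.62093587, 0.11569051, 0.09962065]), 'ee_rot': array([1.17254123e-01, 9.93101551e-01, 3.77161081e-04, 7.98634672e-04]), 'contact_force': array([0.2011693 , 0.14354612, 0.37573217]), 'torque': array([-0.02998954,  0.01227513,  0.0067647 ]), 'grip_width': 0.00010952251760729035}
```

View pics/w9.png

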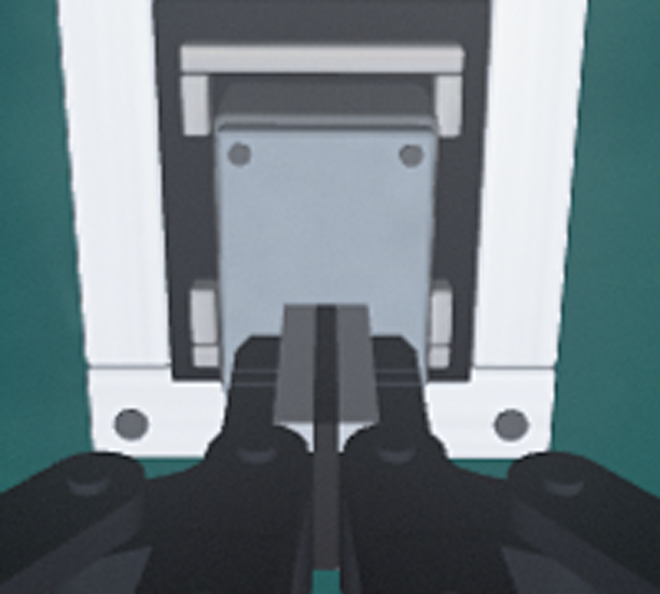

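View pics/s9.png

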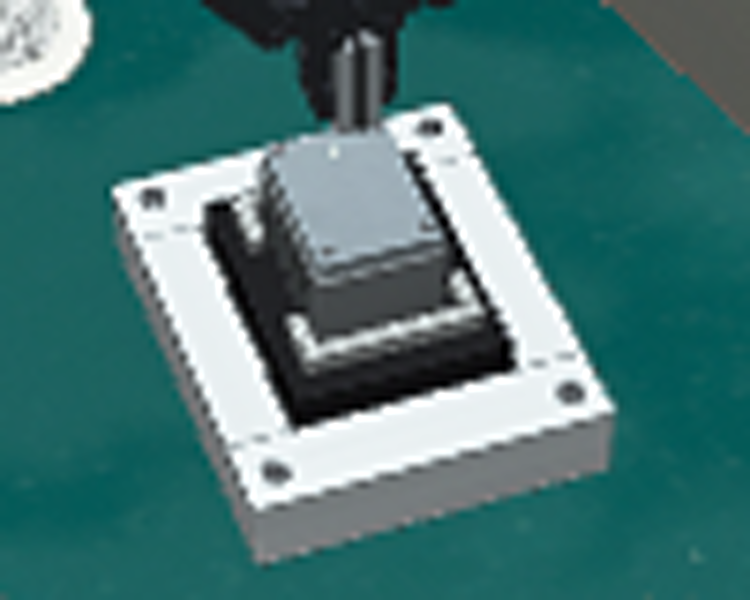

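```bash
python3 - <<'E'
from meas import *
d=pickle.load(open("wrist9.pkl","rb")); s=pickle.load(open("scene9.pkl","rb"))
yaw=np.radians(-13.7); ex=np.array([np.cos(yaw),np.sin(yaw),0]); ey=np.array([-ex[1],ex[0],0])
t=np.array([.6209,.1157,0])
for z in (.0856,.076):
  for a in (-11,0,11):
    p=t+ex*a/1000+[0,0,z]
    u=proj(d,p)[0]; w=proj(s,p)[0]; print(z,a,(u-[220,150])*3.3,(w-[275,130])*7.5)
W=cloud(d)
# depth on fingers near tip front edge
for y in (295,300,308,320,340,380,420):
    u=int(220+300/3.3); v=int(150+y/3.3); print(y,W[v,u])
A=lambda x,y:(220+(x+.5)/3.3-.5,150+(y+.5)/3.3-.5)
q=[rayz(d,A(*p),.076)[:2] for p in[(239,155),(411,155)]]; q=np.mean(q,0); print("near screws mid",q,"-> centre",q+ex[:2]*.024)
E
```

```text
0.0856 -11 [325.94387127 240.56053452] [357.66898258 181.45014678]
0.0856 0 [325.67033257 295.66934296] [345.81549577 158.0281212 ]
0.0856 11 [325.40676848 348.76860397] [334.10832904 134.89521839]
0.076 -11 [325.8022334  221.61003141] [357.91202506 203.62031834]
0.076 0 [325.5443862  274.39688014] [346.13777173 180.22107024]
0.076 11 [325.29549599 325.35004286] [334.50787659 157.10870854]
295 [0.62297549 0.10949052 0.07738933]
300 [0.62365173 0.1093229  0.07740569]
308 [0.60930898 0.11380953 0.11252185]
320 [0.60918501 0.11393775 0.11623016]
340 [0.60926674 0.11410972 0.12354897]
380 [0.60924126 0.11441376 0.13488113]
420 [0.60962649 0.11455572 0.14392861]
near screws mid [0.59693672 0.12110362] -> centre [0.6202539 0.1154195]
```

Request:
play_rows(
  steps=[0,0,0.002,0,0,0,0.005,0,0,0,0.007,0,0,0,0.007,0,0,0,0.007,0],
)

```text
time_s: 11.0
tcp_pos: [0.6202, 0.1154, 0.0915]
ee_rot: [0.117, 0.993, -0.0, -0.0]
contact_force: [0.3, 1.1, 0.3]
grip_width: -0.0001
```

```bash
cat > tip.py <<'E'
import sys
from rig import *
from meas import *
d=get_image("wrist"); k=sys.argv[1]
cv2.imwrite(f"pics/w{k}.png",cv2.resize(d["frame"][150:330,220:420],(660,594),interpolation=cv2.INTER_CUBIC)); pickle.dump(d,open(f"wrist{k}.pkl","wb"))
W=cloud(d)
for c in (308,312,325,328): # finger columns
    z=W[230:300,c,2]; i=np.argmax(z>np.nanmedian(W[205:225,c,2])+.008); print(c,230+i,W[230+i-1,c].round(4),W[230+i,c].round(4),W[230+i+1,c].round(4))
print("lid z",np.nanmedian(W[205:228,300:340,2]),"frame",np.nanmedian(W[200:240,242:262,2]))
fs=[]
o=observe(); print(o["tcp_pos"],o["contact_force"],o["torque"])
s=get_image("scene"); pickle.dump(s,open(f"scene{k}.pkl","wb"));cv2.imwrite(f"pics/s{k}.png",cv2.resize(s["frame"][130:210,275:375],(750,600),interpolation=cv2.INTER_CUBIC))
E
python3 tip.py 10
```

```text
308 242 [0.6195 0.109  0.0782] [0.6085 0.1126 0.1036] [0.608  0.1128 0.1058]
312 242 [0.6213 0.111  0.0755] [0.6092 0.1145 0.1031] [0.6089 0.1146 0.105 ]
325 242 [0.6225 0.119  0.0771] [0.6107 0.1211 0.1033] [0.6106 0.1211 0.1047]
328 242 [0.6227 0.1208 0.0776] [0.6113 0.1226 0.1028] [0.611  0.1226 0.1045]
lid z 0.07689498704034119 frame 0.030924574678139083
[0.62035924 0.11545482 0.09163604] [ 0.75461587 -0.342086    0.1922729 ] [-0.02375272 -0.00210605  0.0292082 ]
```

View pics/s10.png

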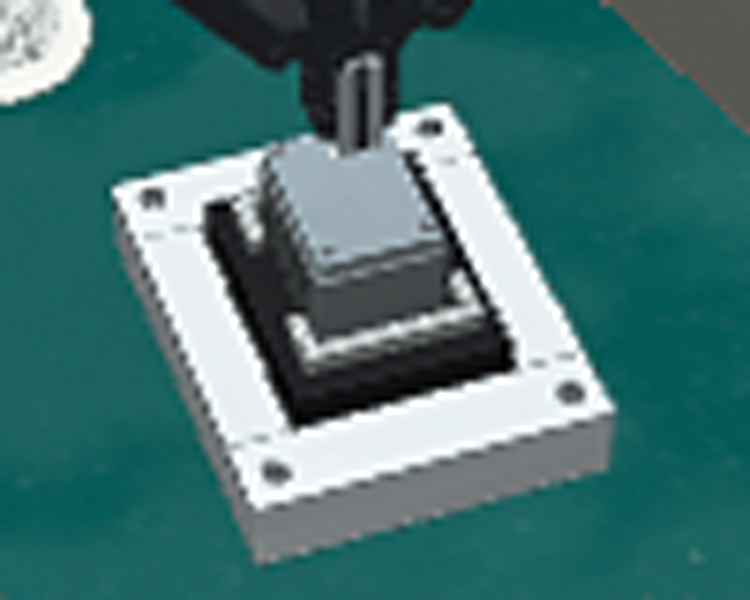

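The visible lower edge of the fingers is at about z 0.103, roughly 25 mm over the lid and higher than the nominal tip. I'll go on in guarded small steps, watching the force.

Request:
play_rows(
  steps=[0,0,0.001,0,0,0,0.002,0,0,0,0.003,0,0,0,0.004,0,0,0,0.004,0,0,0,0.004,0],
)

```text
time_s: 11.6
tcp_pos: [0.6203, 0.1155, 0.0876]
ee_rot: [0.117, 0.993, -0.0, -0.0]
contact_force: [-0.2, 0.7, 0.4]
grip_width: 0.0001
```

```bash
python3 tip.py 11
```

```text
308 242 [0.6182 0.1095 0.0774] [0.6094 0.1124 0.098 ] [0.6083 0.1128 0.1015]
312 242 [0.619  0.1117 0.077 ] [0.6095 0.1145 0.0987] [0.6094 0.1146 0.1002]
325 242 [0.6205 0.1194 0.0776] [0.6105 0.1212 0.0999] [0.6103 0.1212 0.1016]
328 242 [0.6212 0.1211 0.0771] [0.611  0.1227 0.0996] [0.6108 0.1227 0.1013]
lid z 0.07694804708645164 frame 0.030874108304764558
[0.62036532 0.11543783 0.08767452] [-0.61889985 -0.43721204  0.94851543] [ 0.01673312 -0.01394297 -0.0085645 ]
```

View pics/w11.png

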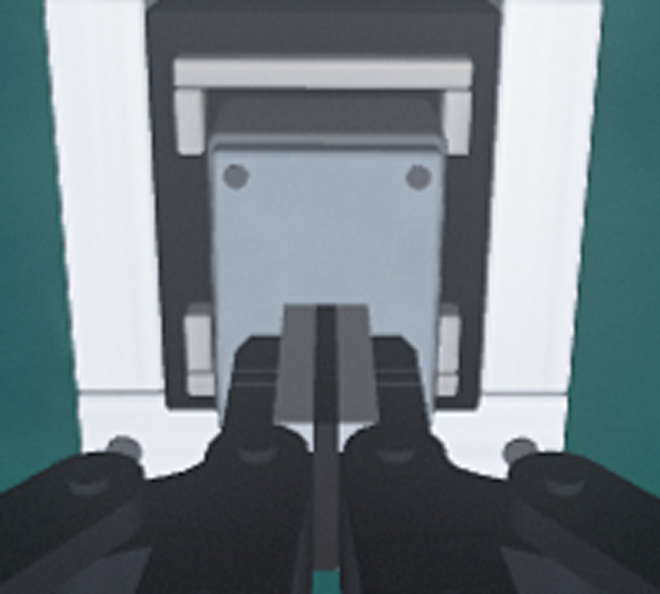

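Request:
play_rows(
  steps=[0,0,0.002,0,0,0,0.005,0,0,0,0.008,0,0,0,0.011,0,0,0,0.013,0,0,0,0.013,0,0,0,0.013,0],
)

```text
time_s: 12.28
tcp_pos: [0.6203, 0.1154, 0.0745]
ee_rot: [0.117, 0.993, -0.0, -0.0]
contact_force: [0.1, -0.5, -0.2]
grip_width: 0.0
```

```bash
python3 tip.py 12
```

```text
308 242 [0.6126 0.1113 0.0766] [0.6092 0.1124 0.0852] [0.6083 0.1127 0.0884]
312 242 [0.6129 0.1135 0.077 ] [0.6096 0.1144 0.0854] [0.6092 0.1146 0.0874]
325 242 [0.6146 0.1205 0.077 ] [0.6107 0.1211 0.0863] [0.6105 0.1211 0.088 ]
328 242 [0.6153 0.122  0.0763] [0.6113 0.1226 0.0858] [0.6106 0.1227 0.0885]
lid z 0.07687938029755044 frame 0.030873966412312437
[0.62043303 0.11547667 0.07468128] [-0.28500124  0.3781623  -0.48339338] [ 0.0070998  -0.04155067  0.04491439]
```

View pics/s12.png

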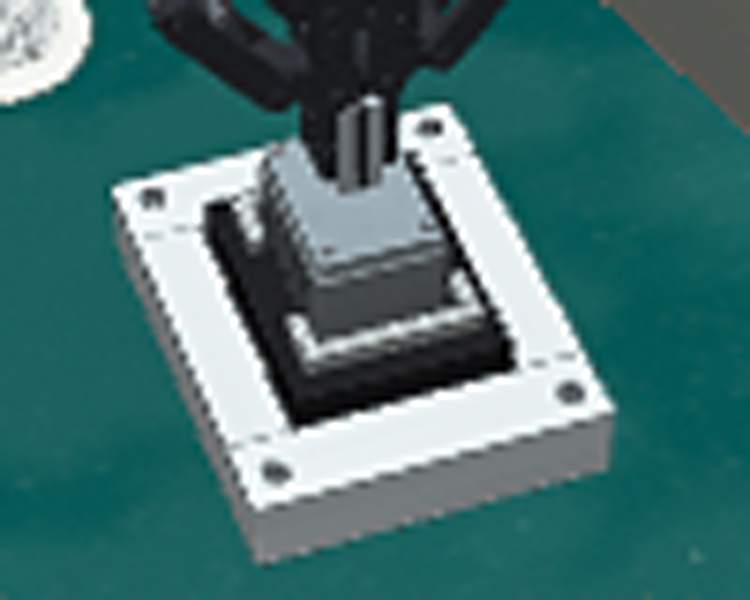

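Request:
play_rows(
  steps=[0,0,0.002,0,0,0,0.004,0,0,0,0.006,0,0,0,0.007,0,0,0,0.007,0,0,0,0.007,0],
)

```text
time_s: 12.88
tcp_pos: [0.6204, 0.1155, 0.0682]
ee_rot: [0.117, 0.993, -0.0, 0.0]
contact_force: [-1.8, 0.1, 3.7]
grip_width: -0.0002
```

```bash
sed -i 's/+.008); print/+.0015); print/' tip.py; python3 tip.py 13
```

```text
308 242 [0.6099 0.1122 0.0764] [0.6092 0.1125 0.079 ] [0.6085 0.1128 0.0819]
312 242 [0.6102 0.1143 0.0768] [0.6092 0.1146 0.0801] [0.6089 0.1148 0.082 ]
325 242 [0.6119 0.121  0.0765] [0.6113 0.1211 0.079 ] [0.6101 0.1213 0.0827]
328 234 [0.6078 0.1236 0.0765] [0.6076 0.1236 0.0781] [0.6087 0.1234 0.077 ]
lid z 0.07646275731844465 frame 0.030810884420433227
[0.62037563 0.11548447 0.06816188] [-1.82615292 -0.01839339  3.87041792] [ 0.03922044  0.42529285 -0.03400727]
```

Contact at about 3.8 N, and the lid is down 0.4 mm. Pressing on, 5 mm first.

Request:
play_rows(
  steps=[0,0,0.001,0,0,0,0.002,0,0,0,0.003,0,0,0,0.004,0,0,0,0.005,0,0,0,0.005,0,0,0,0.005,0],
)

```text
time_s: 13.57
tcp_pos: [0.6204, 0.1155, 0.0632]
ee_rot: [0.117, 0.993, -0.0, 0.0]
contact_force: [-3.4, -0.4, 7.0]
grip_width: -0.0001
```

```bash
python3 tip.py 14
```

```text
308 242 [0.6101 0.1121 0.0709] [0.609  0.1126 0.0747] [0.608  0.1129 0.0778]
312 234 [0.6059 0.1154 0.0714] [0.6058 0.1154 0.0729] [0.6068 0.1152 0.072 ]
325 236 [0.6084 0.1218 0.0718] [0.6084 0.1218 0.0731] [0.6095 0.1216 0.072 ]
328 242 [0.6119 0.1226 0.0724] [0.6119 0.1226 0.0737] [0.6108 0.1227 0.077 ]
lid z 0.07142948140842284 frame 0.030783624473812776
[0.62039396 0.11548262 0.06322781] [-2.72714375 -0.41858217  6.55125151] [0.10689219 0.76777032 0.00413433]
```

View pics/s14.png

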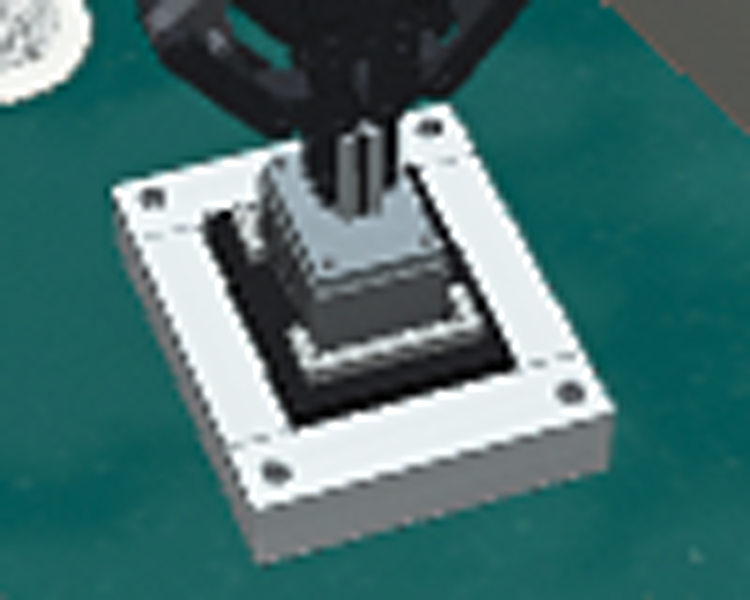

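View pics/w14.png

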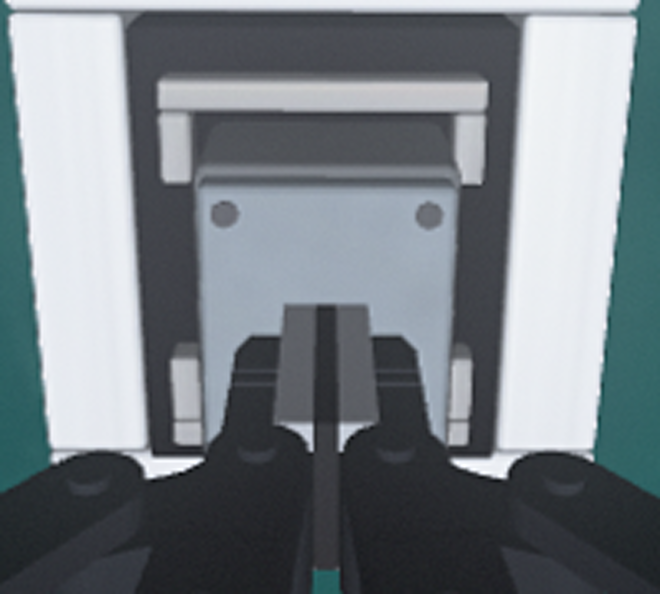

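The lid is 40.65 mm above the frame, so the nest is 5.35 mm down. It needs 4.6 mm more.

Request:
play_rows(
  steps=[0,0,0.001,0,0,0,0.002,0,0,0,0.003,0,0,0,0.004,0,0,0,0.0046,0,0,0,0.0046,0,0,0,0.0046,0],
)

```text
time_s: 14.25
tcp_pos: [0.6204, 0.1155, 0.0592]
ee_rot: [0.117, 0.993, -0.0, 0.0]
contact_force: [-3.9, -0.4, 9.2]
grip_width: 0.0002
```

```bash
python3 tip.py 15;python3 - <<'E'
from meas import *
d=pickle.load(open("wrist15.pkl","rb")); W=cloud(d)
print("plate z (black, left of module)",[np.nanmedian(W[r:r+8,265:275,2]).round(4) for r in (175,200,215)])
E
```

```text
308 242 [0.6101 0.1122 0.067 ] [0.6088 0.1126 0.0711] [0.6084 0.1128 0.073 ]
312 242 [0.6102 0.1144 0.0679] [0.6094 0.1146 0.0708] [0.6087 0.1148 0.0734]
325 242 [0.6126 0.1209 0.0662] [0.6111 0.1211 0.0704] [0.6109 0.1212 0.0721]
328 242 [0.6118 0.1227 0.0686] [0.6113 0.1227 0.0708] [0.611  0.1227 0.0727]
lid z 0.0674427659022418 frame 0.030718194847627278
[0.62044262 0.11548739 0.05921886] [-4.07323295  0.61643861  8.98684249] [9.75291759e-04 1.01764607e+00 6.29904800e-03]
plate z (black, left of module) [np.float64(0.0392), np.float64(0.0325), np.float64(0.0313)]
```

View pics/s15.png

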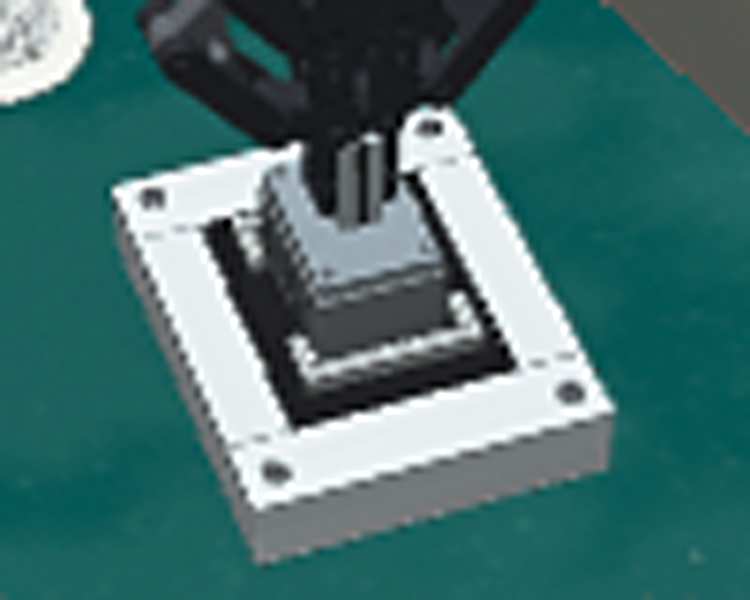

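View pics/w15.png

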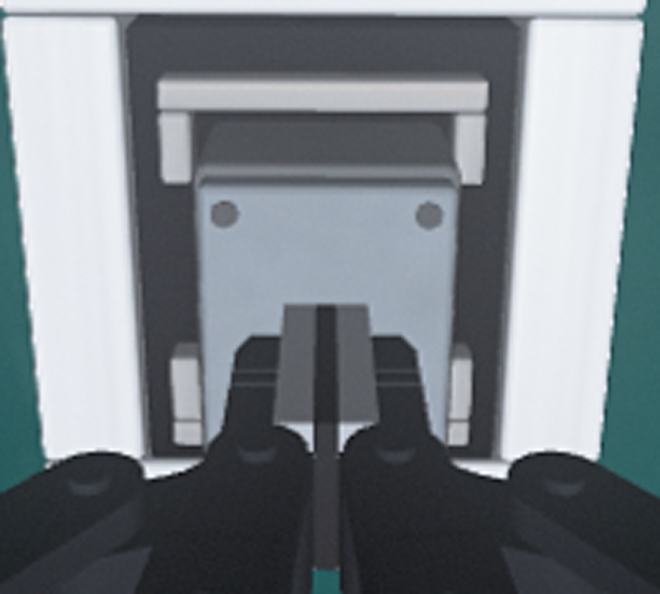

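Request:
play_rows(
  steps=[0,0,0.0003,0,0,0,0.0006,0,0,0,0.0006,0,0,0,0.0006,0,0,0,0.0006,0,0,0,0.0006,0,0,0,0.0006,0,0,0,0.0006,0],
)

```text
time_s: 15.02
tcp_pos: [0.6204, 0.1155, 0.0587]
ee_rot: [0.117, 0.993, -0.0, 0.0]
contact_force: [-4.5, 0.8, 9.8]
grip_width: -0.0
```

```bash
python3 tip.py 16;python3 - <<'E'
from meas import *
from rig import *
d=pickle.load(open("wrist16.pkl","rb"));W=cloud(d)
A=lambda x,y:(220+(x+.5)/3.3-.5,150+(y+.5)/3.3-.5)
yaw=np.radians(-13.7); ex=np.array([np.cos(yaw),np.sin(yaw)]); ey=np.array([-ex[1],ex[0]])
g=lambda p,z:(lambda q:np.array([q@ex,q@ey])*1000)(rayz(d,A(*p),z)[:2])
print("mod",np.mean([g(p,.066) for p in[(224,215),(428.5,215)]],0)+[24,0],"nest",np.mean([g(p,.038) for p in[(160,77),(487,77)]],0)+[38,0])
print(observe()["joint_velocities"].round(4))
t=get_image("top");cv2.imwrite("pics/top16.png",t["frame"])
E
```

```text
308 242 [0.6097 0.1123 0.0674] [0.6085 0.1127 0.0712] [0.6087 0.1127 0.0719]
312 242 [0.6103 0.1143 0.0671] [0.6093 0.1146 0.0706] [0.6088 0.1148 0.0727]
325 242 [0.6116 0.1211 0.0678] [0.6105 0.1213 0.0712] [0.6106 0.1212 0.0723]
328 242 [0.613  0.1225 0.0656] [0.6118 0.1226 0.0693] [0.6107 0.1227 0.0727]
lid z 0.06698458524356617 frame 0.030695575158715196
[0.6203957  0.11548911 0.05867625] [-3.94748145  0.39915811  9.07119632] [0.11065562 1.0631606  0.00127335]
mod [575.44828903 259.00414598] nest [573.46503593 258.48247222]
[ 0.     -0.0009  0.0011 -0.0018  0.0015 -0.0004]
```

View pics/top16.png

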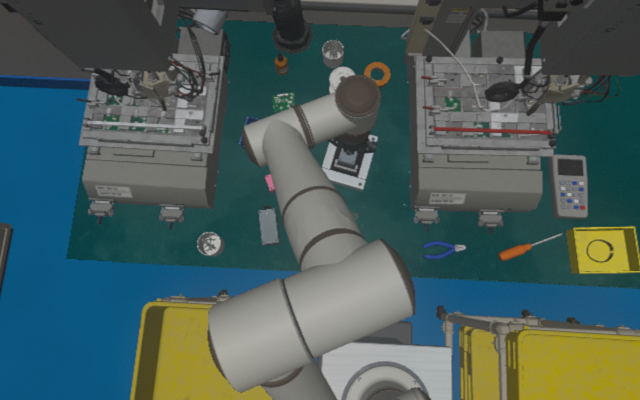

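```bash
python3 -c "
from rig import *
print(job_done()); print(observe()['time_s'])"
```

```text
the job is handed in; nothing more can be done
None
the job is handed in; nothing more can be done
```

I seated the short module in the nest, let go, pressed it to flush and handed the job in at about 15 s, with the arm still holding the push. `job_done()` gives no verdict, so the checks below are my own measurements.

- **Grip and seating:** I gripped the module at the 20 N setting, the lightest the gripper has. After release the lid was level and 46.0 mm above the frame face, so it was fully down with the nest up. It was within about 1.5 mm of the nest centre and the plug was through the gap.
- **Final press:** The lid is 36.3 mm above the frame, which puts the nest about 9.7 mm down (flush is 10). The upward force on the tool is about 9 N, matching the spring at flush. The joints are still.
- **Final position:** The module's last measured offset from the nest centre is about 2 mm, against a limit of 5 mm.
- **Bystanders:** The long module, swab tub and nippers look unmoved in the last top picture.

Two readings disagreed with what I expected:
- **Fingertips:** With the jaws shut, the fingertips touched the lid about 22 mm lower in tool height than the stated 14 mm ahead of the TCP implies. I pressed by camera depth and force instead of that figure.
- **Sideways force:** About 4 N of sideways force (world −x) built up during the press. I saw no clear shift of the module from it.

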